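# Line up a safe-door hinge at the goldsmith's bench

## Task

Take the loose brass hinge leaf out of its wooden stand, dip its barrel into the white flux cup until the whole barrel is below the rim, and lift it clear again. Then lower the barrel from above between the two barrels of the leaf fixed in the jamb block until all the holes line up so that the hinge pin could be pushed through, and finish while still holding the leaf there in the gripper, not pressed against the fixed leaf. Leave the cup standing where it is and disturb nothing else on the bench.

Things in the scene. Friction and masses are not known exactly. Their poses are not given: they have to be found in the camera images.
- leaf: Loose brass hinge leaf, upright in the stand, barrel down. Origin: centre of the barrel, on its hole axis. Own y = hole axis (level), z = up the plate, x = through the plate. Barrel: tube 24 mm long (y), 22 mm outside, 14 mm hole. A neck 20 mm wide (y), 8 mm thick joins it to the plate, whose lower edge is 20 mm above the origin. Half a turn about z changes nothing. Mass 0.15 to 0.31 kg.
- leaf_top (a point): Middle of the top edge of the loose leaf's plate, 78 mm above its barrel's centre. The plate is 8 mm thick (leaf's x), 60 mm wide (y) and 58 mm high. Grip it from above near this edge across its 8 mm thickness, mid-width.
- stand: Fixed dark wooden stand, base 60 (x) by 90 mm (y). Two slotted posts (18 mm wide in y, centred at y = +/-29 mm, 28 mm thick in x, tops 62 mm up) hold the ends of the leaf's plate by its lowest 20 mm with 1 mm play; the leaf is drawn straight up. Origin: centre of the underside, on the board; own y along the slots, as the leaf's y. The leaf's origin starts 22 mm above this one.
- cup: Open white porcelain flux cup, loose, about 80 mm across the rim, 55 mm high, wall 4 mm, narrowing a little downwards. It is empty to the touch: nothing in it resists. Origin: centre of its underside.
- cup_rim (a point): Centre of the cup's mouth, at rim height (55 mm above the cup's origin).
- jamb: Fixed jamb block: dark wood, 60 mm (x) by 110 mm (y) by 60 mm high, with a brass hinge leaf standing upright in it that carries two barrels at its top edge. Origin: centre of its underside, on the board. Its x runs through the plate, y along the barrels.
- jamb_axis (a point): Middle of the gap between the jamb's two barrels, on their hole axis, 105 mm above the jamb's origin; y along the holes, z up. Barrels: 22 mm outside, 14 mm holes, 20 mm long; gap 29 mm (2.5 mm play at each end of the loose barrel). Under the gap the fixed plate's edge is 21 mm below the axis, so nothing carries the loose leaf at the right height. Aligned: leaf's origin here, y along y either way.
- pin: Loose steel hinge pin, bystander: 8 mm thick, 88 mm long, lying along its own x. Origin: on the board under its middle.
- spare_leaf: Loose brass leaf lying flat, bystander: barrel 44 mm long, too long for the gap; plate 60 mm by 40 mm. 22 mm high. Origin on the board under its barrel.
- firebrick: Black soldering block, 60 x 100 x 35 mm, bystander. Origin: centre of its underside.
- jar: White jar with red lid, 64 mm across, 70 mm high, bystander. Origin: centre of its underside.
- brush: Small brush, 130 mm long, lying along its own x, bystander.
- bench_block: Steel bench block, 60 x 60 x 20 mm, bystander. Origin: centre of its underside.
- parts_box: Clear open compartment box, 70 x 100 x 30 mm, bystander. Origin: centre of its underside.
- board: Grey fireproof board, fixed, 440 x 860 mm, 10 mm thick, on which all of these stand (its top is 10 mm above the work surface). Origin: centre of its underside.
Mind the look-alikes: they are no part of the job. What is shaped like the leaf but black, green or turquoise is not meant.

How it is judged:
On the way, in this order (a step that is already met when the one before it is completed fails the run):
1. the leaf's barrel is dipped into the cup, whole barrel below the rim (hole axis at least 6 mm under it) (horizontal distance between leaf and cup_rim below 0.03 m and z of leaf in the frame of cup_rim below -0.006 m and contact force between the fingers and leaf above 1 N), for 0.15 s.
2. the barrel is lifted clear of the cup (z of leaf in the frame of cup_rim above 0.014 m), for 0.1 s.
3. the barrel is between the jamb's barrels with the holes in line (x of leaf in the frame of jamb_axis between -0.004 and 0.004 m and z of leaf in the frame of jamb_axis between -0.004 and 0.004 m and y of leaf in the frame of jamb_axis between -0.005 and 0.005 m and angle between the y axis of leaf and the y axis of jamb_axis, either way round below 0.12 rad and contact force between the fingers and leaf above 2 N and contact force between leaf and jamb below 8 N and linear speed of leaf below 0.02 m/s), for 0.3 s.
At the end, for the whole second after the job is handed in: The loose leaf's hole centre is within 4 mm of the fixed holes' axis both sideways and in height and within 5 mm of the middle of the gap, hole axes parallel within 0.12 rad, the leaf gripped by the fingers (over 2 N), pressed on the jamb with less than 8 N, and still (under 20 mm/s) (all of step 3); the arm keeps its last pose, push and grip.
It fails at once if the cup is pushed more than 25 mm or tipped over (distance of cup from where it was at the start of the episode above 0.025 m or angle between cup's own z axis and vertical above 0.35 rad).
It fails at once if a bystander is moved more than 20 mm (distance of any of pin, spare_leaf, firebrick, jar, brush, bench_block, parts_box from where it was at the start of the episode above 0.02 m).
It also fails if it takes over 45 s, if anything falls off the work surface, if the arm or the gripper's body presses on something with over 40 N, if the wrist force passes 120 N, or if a joint passes its speed limit or range.

## Robot

A 6-joint arm with a two-finger parallel gripper is mounted at the origin on the work surface. World frame = base frame: x ahead of the robot, y to its left, z up, the work surface at z = 0. Lengths are in m, angles in rad, forces in N, time in s.
With the tool pointing down it reaches from about 0.3 to 0.775 m from the base axis. Payload 14.6 kg.
Tool frame: the origin (TCP) lies between the finger pads; the fingertips stand 8 mm ahead of it and the grasp point (between the pads) lies 11 mm behind it; z points along the fingers, y is the direction in which the jaws open and shut (so a half turn about z gives the same grasp; the last joint's range is limited). The gripper opens to 94 mm and grips with 3 to 60 N. Pads are 16 mm wide; open, the fingers measure 119 mm over their backs; the gripper's body (75 mm by 177 mm) begins 78 mm behind the grasp point.
Start: joints at [-1.287, 0.3, 1.521, -0, 1.321, -0.067], TCP at [0.189, -0.516, 0.213] pointing down, gripper open.
Joint ranges: [-3.03, 3.03], [-0.79, 2.21], [0.23, 2.52], [-1.04, 4.18], [0, 3.07], [-2.55, 2.55]. Speed limits (rad/s): [2.22, 2.22, 2.57, 3.14, 3.14, 3.14].

## Interface

Orientations are given as [roll, pitch, yaw] about the fixed x, y, z axes, in that order (R = Rz(yaw) Ry(pitch) Rx(roll)).
In Python, from station import ctrl, viewer, workorder gives the robot as it stands.
- The arm moves only by the tool play_rows, never from a script. Its argument "commands" is a list of rows, each an object of numbers: "dx", "dy", "dz": the shift along the tool's x, y, z in m; "ax", "ay", "az": the turn, a rotation vector about the tool's x, y, z in degrees. In form: [{"dx": .., "dy": .., "dz": .., "ax": .., "ay": .., "az": ..}, ...]. A call has exactly 5 rows; each row shifts and turns the pose as measured when the row begins, along the tool's axes as they then stand; what a row does not reach is not made up. A row lasts 1/12 s, in which the tool goes at most 41.7 mm and 7.16 degrees, less where a joint would pass 70% of its speed; a pose out of reach is approached as far as the arm can. A call with a gripper value outside its range is refused whole. "claw" is the opening, from 0 (shut) to 1 (fully open), set as the call begins (left out, the last holds). The fingers move at their own pace and stop on an object; "squeeze" is the grip in N (left out, the last holds). Time passes only in rows, so rows that do not move let the fingers close, or fill a call up. It gives the time, the measured TCP pose, the force and the opening at its end, in the units of the state.
- ctrl.get_obs(): the state, without advancing time (a new reading comes with each control period).
- viewer.camera(name): name is "scene" or "side" or "wrist"; returns the picture (384x512x3 uint8, red, green, blue); there is no depth.
- viewer.camera_model(name): a dict with "K" (3x3 intrinsics, pixels), "pose" (4x4, takes a point from camera to world coordinates); the wrist camera has in their place "T_tool_cam" (4x4, takes a point from camera to tool coordinates, whose origin is the TCP and whose axes are the flange's). Camera axes: x right, y down, z forward; pixel columns grow to the right and rows downward; lengths in m; the calibration is good to about 2 mm. A picture is of the moment at which its call begins: read the wrist's pose just before it. camera_model takes no time and is no camera call.
- workorder.hand_in(): hands the job in, once; it reports no verdict.
The state is a dict: "time_s": time; "qpos": joint angles; "joint_vel": joint speeds; "tau": joint torques, N m; "ee_pos": TCP position; "eef_rot": TCP orientation; "force": force on the tool from outside, world axes, zero at the start; "moment": the same for the moment, N m; "grip_width": finger opening in m.
Only numpy, scipy, OpenCV 4.12 (cv2) and the standard library are available. Lean on these libraries where they do the work, as an engineer would, in place of code of your own. Each camera call takes 0.05 s, during which the arm holds its last target. There are 200 camera calls.

## Working session

There is one attempt and no reset: what is moved stays moved. The work goes in short steps, Python scripts to look and compute and a tool call to move; the robot and the scene stay as the last step left them, time stands still between calls to the robot, and variables do not carry over. Pictures are saved under pics/ and viewed, about 8 in all and at most 12, crops included, and the job is handed in when it is done.

Besides the shell and the picture viewer there is one more tool, called after ">>>" as name(argument=value, ...) on one line, values as JSON. play_rows: Moves the arm, as the interface text tells. Its arguments: {"type":"object","properties":{"commands":{"type":"array","items":{"type":"object","properties":{"dx":{"type":"number"},"dy":{"type":"number"},"dz":{"type":"number"},"ax":{"type":"number"},"ay":{"type":"number"},"az":{"type":"number"}}}},"claw":{"type":"number"},"squeeze":{"type":"number"}},"required":["commands"]}

```bash
mkdir -p pics; ls
python3 - <<'E'
from station import ctrl, viewer, workorder
import cv2,numpy as np
np.set_printoptions(precision=4,suppress=True)
print(ctrl.get_obs())
a=[]
for n in("scene","side"):
    im=viewer.camera(n); cv2.imwrite(f"pics/{n}0.png",im[...,::-1]); m=viewer.camera_model(n); print(n,m)
print(viewer.camera_model("wrist"))
E
```

```text
pics
{'time_s': 0.0, 'qpos': array([-1.2866,  0.3005,  1.5216, -0.    ,  1.3207, -0.0666]), 'joint_vel': array([ 0.0001, -0.0018,  0.0012, -0.0006,  0.    , -0.0002]), 'tau': array([ -0.003 , -53.1812, -35.2746,   0.0707,   0.0244,  -0.0001]), 'ee_pos': array([ 0.1889, -0.5163,  0.2129]), 'eef_rot': array([-3.1404, -0.0001,  0.3508]), 'force': array([-0.3168, -0.7573,  0.4522]), 'moment': array([-0.0203, -0.0218, -0.0031]), 'grip_width': 0.09424887135837695}
scene {'K': array([[371.6821,   0.    , 256.6898],
       [  0.    , 371.6821, 185.4679],
       [  0.    ,   0.    ,   1.    ]]), 'pose': array([[-0.4068,  0.7383, -0.538 ,  1.0047],
       [ 0.9135,  0.3251, -0.2445,  0.3557],
       [-0.0057, -0.5909, -0.8067,  0.8697],
       [ 0.    ,  0.    ,  0.    ,  1.    ]])}
side {'K': array([[393.7683,   0.    , 255.7452],
       [  0.    , 393.7683, 188.1738],
       [  0.    ,   0.    ,   1.    ]]), 'pose': array([[-0.9695, -0.1432,  0.199 ,  0.2787],
       [-0.2452,  0.552 , -0.797 ,  0.8929],
       [ 0.0043, -0.8215, -0.5702,  0.6895],
       [ 0.    ,  0.    ,  0.    ,  1.    ]])}
{'K': array([[282.1013,   0.    , 255.5342],
       [  0.    , 282.1013, 192.5095],
       [  0.    ,   0.    ,   1.    ]]), 'T_tool_cam': array([[-0.001 , -0.973 , -0.2307,  0.0666],
       [ 1.    , -0.0009, -0.0005, -0.0001],
       [ 0.0002, -0.2307,  0.973 , -0.1723],
       [ 0.    ,  0.    ,  0.    ,  1.    ]])}
```

View pics/scene0.png

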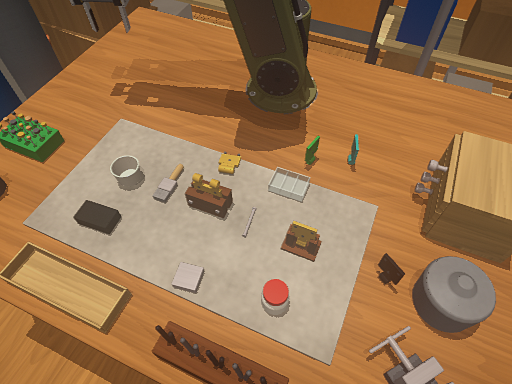

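View pics/side0.png

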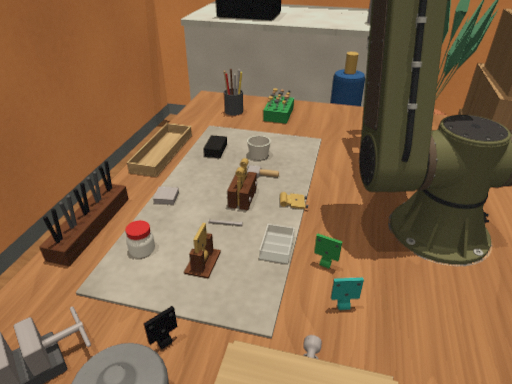

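The scene picture shows the candidates: the brass leaf in its stand at (302,238), green at (313,150), turquoise at (354,150), black at (391,268), and the flat spare leaf at (230,162). The jamb is at (209,193) and the cup at (125,170). By the description I choose (302,238); in the side view it is at (202,245). Next is a close crop to check it.

```bash
cat > h.py <<'E'
import cv2,numpy as np
from scipy.spatial.transform import Rotation as R
np.set_printoptions(precision=4,suppress=True)
def ray(m,uv,pose=None):
    P=m["pose"] if pose is None else pose
    d=P[:3,:3]@np.linalg.solve(m["K"],[uv[0],uv[1],1.]); return P[:3,3],d/np.linalg.norm(d)
def onz(m,uv,z,pose=None):
    o,d=ray(m,uv,pose); return o+d*(z-o[2])/d[2]
def tri(r1,r2):
    (a,d),(b,e)=r1,r2; s=np.linalg.lstsq(np.c_[d,-e],b-a,rcond=None)[0]
    p,q=a+s[0]*d,b+s[1]*e; return (p+q)/2,np.linalg.norm(p-q)
def wpose(obs,m):
    T=np.eye(4);T[:3,:3]=R.from_euler('xyz',obs["eef_rot"]).as_matrix();T[:3,3]=obs["ee_pos"];return T@m["T_tool_cam"]
def proj(m,p,pose=None):
    P=m["pose"] if pose is None else pose
    c=m["K"]@(P[:3,:3].T@(np.asarray(p)-P[:3,3])); return c[:2]/c[2]
E
python3 - <<'E'
from h import *
from station import viewer
S=viewer.camera_model("scene");D=viewer.camera_model("side")
s=cv2.imread("pics/scene0.png");d=cv2.imread("pics/side0.png")
c=lambda im,x,y,w,h:cv2.resize(im[y:y+h,x:x+w],(400,300),interpolation=cv2.INTER_CUBIC)
cv2.imwrite("pics/crop1.png",np.vstack([np.hstack([c(s,272,208,64,48+0),c(s,177,165,64,48)]),np.hstack([c(d,170,217,80,60),c(d,210,140,80,60)])]))
for n,u in dict(leaf=(302,226),jamb=(209,178)).items(): print(n,onz(S,u,.11))
for n,z,us,ud in [("cup",.065,(125,165),(258,142))]: print(n,onz(S,us,z),onz(D,ud,z))
E
```

```text
leaf [0.5628 0.2706 0.11  ]
jamb [0.5257 0.0034 0.11  ]
cup [ 0.5518 -0.2551  0.065 ] [ 0.5558 -0.2447  0.065 ]
```

View pics/crop1.png

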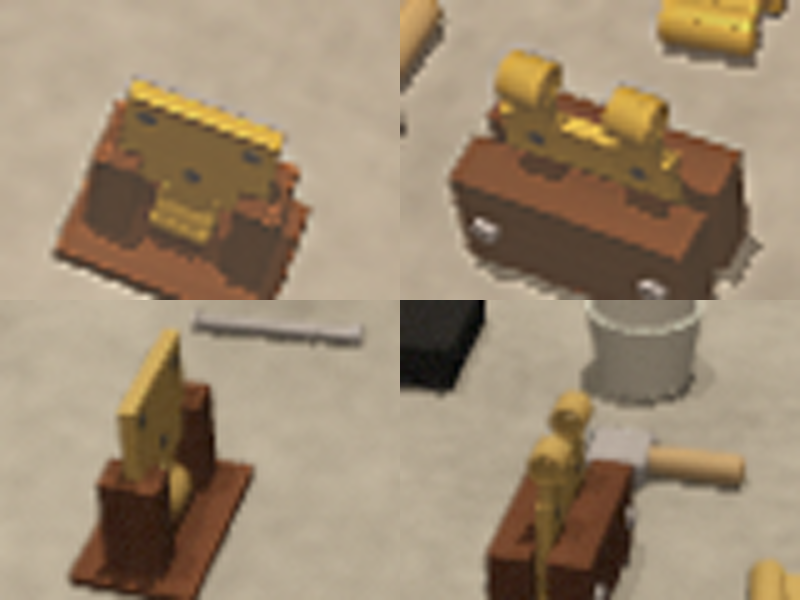

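The crop confirms the brass leaf upright in its slotted stand, with its top edge running from (293,222) to (317,231) in the scene picture. The jamb has its two barrels up.

Run:
```python
from h import *
from station import viewer,ctrl
S=viewer.camera_model("scene");D=viewer.camera_model("side")
a,b=onz(S,(292.8,221.6),.11),onz(S,(317.1,230.9),.11)
c,d=onz(D,(205.6,223.6),.11),onz(D,(194,238.6),.11)
for p,q in((a,b),(c,d)): print((p+q)/2,np.linalg.norm(q-p),np.degrees(np.arctan2(*(q-p)[1::-1])))
# jamb barrels: centers approx, z .115
f=lambda x,y:(177+x/6.25,165+y/6.25)
p,q=onz(S,f(527,85),.115),onz(S,f(638,120),.115) if 0 else onz(S,f(238,120),.115)
p=onz(S,f(127,85),.115); print("jamb",(p+q)/2,np.linalg.norm(q-p),np.degrees(np.arctan2(*(q-p)[1::-1])))
# jaw yaw now
o=ctrl.get_obs();print(o["ee_pos"],np.degrees(o["eef_rot"]), R.from_euler('xyz',o["eef_rot"]).as_matrix())
```

```text
[0.5607 0.2769 0.11  ] 0.0604754306237783 89.39066427351042
[0.5604 0.2762 0.11  ] 0.054564255039485705 82.76685570579396
jamb [0.5414 0.0043 0.115 ] 0.049927779868372914 92.90452405004797
[ 0.1889 -0.5163  0.213 ] [-179.9397   -0.0043   20.0954] [[ 0.9391  0.3436 -0.0003]
 [ 0.3436 -0.9391  0.001 ]
 [ 0.0001 -0.0011 -1.    ]]
```

>>> play_rows(commands=[{"az": -7, "dz": -0.01}, {"az": -7}, {"az": -7}, {"az": -7}, {"az": -7}], claw=1)

```text
validation failed for argument at $.co...
```

>>> play_rows(commands=[{"az": -7}, {"az": -7}, {"az": -7}, {"az": -7}, {"az": -7}])

```text
validation failed for argument at $.co...
```

Every row needs all six numbers.

>>> play_rows(commands=[{"dx": 0, "dy": 0, "dz": -0.01, "ax": 0, "ay": 0, "az": -7}, {"dx": 0, "dy": 0, "dz": 0, "ax": 0, "ay": 0, "az": -7}, {"dx": 0, "dy": 0, "dz": 0, "ax": 0, "ay": 0, "az": -7}, {"dx": 0, "dy": 0, "dz": 0, "ax": 0, "ay": 0, "az": -7}, {"dx": 0, "dy": 0, "dz": 0, "ax": 0, "ay": 0, "az": -7}], claw=1)

```text
time_s: 0.52
ee_pos: [0.1887, -0.5156, 0.2216]
eef_rot: [-3.138, -0.003, 0.974]
force: [-0.3, 0.1, -0.1]
grip_width: 0.0938
```

>>> play_rows(commands=[{"dx": 0, "dy": 0, "dz": 0, "ax": 0, "ay": 0, "az": -7}, {"dx": 0, "dy": 0, "dz": 0, "ax": 0, "ay": 0, "az": -7}, {"dx": 0, "dy": 0, "dz": 0, "ax": 0, "ay": 0, "az": -7}, {"dx": 0, "dy": 0, "dz": 0, "ax": 0, "ay": 0, "az": -7}, {"dx": 0, "dy": 0, "dz": 0, "ax": 0, "ay": 0, "az": -7}])

```text
time_s: 0.93
ee_pos: [0.1885, -0.5148, 0.2199]
eef_rot: [-3.14, -0.008, 1.599]
force: [-0.4, -0.3, -0.7]
grip_width: 0.0943
```

>>> play_rows(commands=[{"dx": 0.03, "dy": 0.025, "dz": 0, "ax": 0, "ay": 0, "az": 0}, {"dx": 0.03, "dy": 0.025, "dz": 0, "ax": 0, "ay": 0, "az": 0}, {"dx": 0.03, "dy": 0.025, "dz": 0, "ax": 0, "ay": 0, "az": 0}, {"dx": 0.03, "dy": 0.025, "dz": 0, "ax": 0, "ay": 0, "az": 0}, {"dx": 0.03, "dy": 0.025, "dz": 0, "ax": 0, "ay": 0, "az": 0}])

```text
time_s: 1.35
ee_pos: [0.3071, -0.3581, 0.2181]
eef_rot: [-3.137, -0.012, 1.604]
force: [0.2, -0.1, -0.3]
grip_width: 0.094
```

>>> play_rows(commands=[{"dx": 0.036, "dy": 0.02, "dz": 0, "ax": 0, "ay": 0, "az": 0}, {"dx": 0.036, "dy": 0.02, "dz": 0, "ax": 0, "ay": 0, "az": 0}, {"dx": 0.036, "dy": 0.02, "dz": 0, "ax": 0, "ay": 0, "az": 0}, {"dx": 0.036, "dy": 0.02, "dz": 0, "ax": 0, "ay": 0, "az": 0}, {"dx": 0.036, "dy": 0.02, "dz": 0, "ax": 0, "ay": 0, "az": 0}])

```text
time_s: 1.77
ee_pos: [0.4007, -0.1717, 0.2189]
eef_rot: [-3.136, -0.013, 1.602]
force: [0.8, -0.1, 0.7]
grip_width: 0.0941
```

>>> play_rows(commands=[{"dx": 0.036, "dy": 0.018, "dz": 0, "ax": 0, "ay": 0, "az": 0}, {"dx": 0.036, "dy": 0.018, "dz": 0, "ax": 0, "ay": 0, "az": 0}, {"dx": 0.036, "dy": 0.018, "dz": 0, "ax": 0, "ay": 0, "az": 0}, {"dx": 0.036, "dy": 0.018, "dz": 0, "ax": 0, "ay": 0, "az": 0}, {"dx": 0.036, "dy": 0.018, "dz": 0, "ax": 0, "ay": 0, "az": 0}])

```text
time_s: 2.18
ee_pos: [0.4853, 0.0189, 0.2205]
eef_rot: [-3.136, -0.013, 1.602]
force: [0.1, -0.3, 0.6]
grip_width: 0.094
```

```bash
cat > snap.py <<'E'
import sys,json
from h import *
from station import viewer,ctrl
n=sys.argv[1];o=ctrl.get_obs();im=viewer.camera("wrist")
cv2.imwrite(f"pics/{n}.png",im[...,::-1]);np.save(f"pics/{n}.npy",wpose(o,viewer.camera_model("wrist")));print(o["ee_pos"],o["eef_rot"],o["time_s"])
E
python3 snap.py wj
```

```text
[0.4853 0.0189 0.2205] [-3.1361 -0.0127  1.6022] 2.1833
```

>>> play_rows(commands=[{"dx": 0.026, "dy": 0.008, "dz": 0, "ax": 0, "ay": 0, "az": 0.5}, {"dx": 0.026, "dy": 0.008, "dz": 0, "ax": 0, "ay": 0, "az": 0.5}, {"dx": 0.026, "dy": 0.008, "dz": 0, "ax": 0, "ay": 0, "az": 0.5}, {"dx": 0.026, "dy": 0.008, "dz": 0, "ax": 0, "ay": 0, "az": 0.5}, {"dx": 0.026, "dy": 0.008, "dz": 0, "ax": 0, "ay": 0, "az": 0}])

```text
time_s: 2.65
ee_pos: [0.5249, 0.1612, 0.2204]
eef_rot: [-3.133, -0.013, 1.571]
force: [0.7, -0.4, 0.3]
grip_width: 0.0938
```

>>> play_rows(commands=[{"dx": 0.026, "dy": 0.008, "dz": 0, "ax": 0, "ay": 0, "az": 0}, {"dx": 0.026, "dy": 0.008, "dz": 0, "ax": 0, "ay": 0, "az": 0}, {"dx": 0.026, "dy": 0.008, "dz": 0, "ax": 0, "ay": 0, "az": 0}, {"dx": 0.02, "dy": 0.005, "dz": 0, "ax": 0, "ay": 0, "az": 0}, {"dx": 0, "dy": 0, "dz": 0, "ax": 0, "ay": 0, "az": 0}])

```text
time_s: 3.07
ee_pos: [0.5542, 0.268, 0.2188]
eef_rot: [-3.129, -0.012, 1.574]
force: [-0.0, 0.0, -0.6]
grip_width: 0.0939
```

```bash
python3 snap.py wl; python3 -c "
from h import *
cv2.imwrite('pics/v4.png',np.hstack([cv2.resize(cv2.imread('pics/wj.png'),(400,300)),cv2.resize(cv2.imread('pics/wl.png'),(400,300))]))"
```

```text
[0.5542 0.268  0.2188] [-3.1293 -0.0123  1.5742] 3.0667
```

View pics/v4.png

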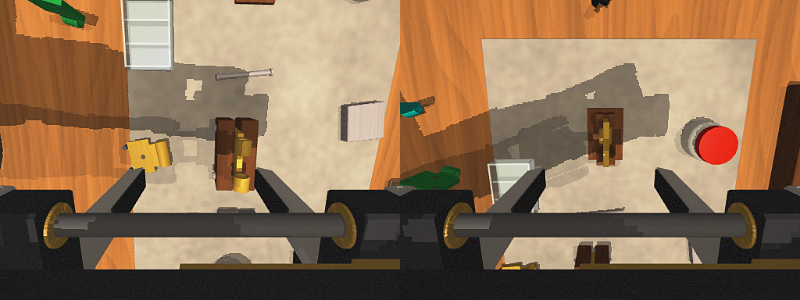

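The wrist pictures show the leaf in its stand around (260,175) at full resolution and the jamb around (303,200). I enlarge both.

```bash
python3 -c "
from h import *
c=lambda f,x,y:cv2.resize(cv2.imread(f)[y:y+110,x:x+80],(400,550),interpolation=cv2.INTER_CUBIC)
cv2.imwrite('pics/v5.png',np.hstack([c('pics/wj.png',265,145),c('pics/wl.png',220,130)]))"
```

```text
(no output)
```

View pics/v5.png

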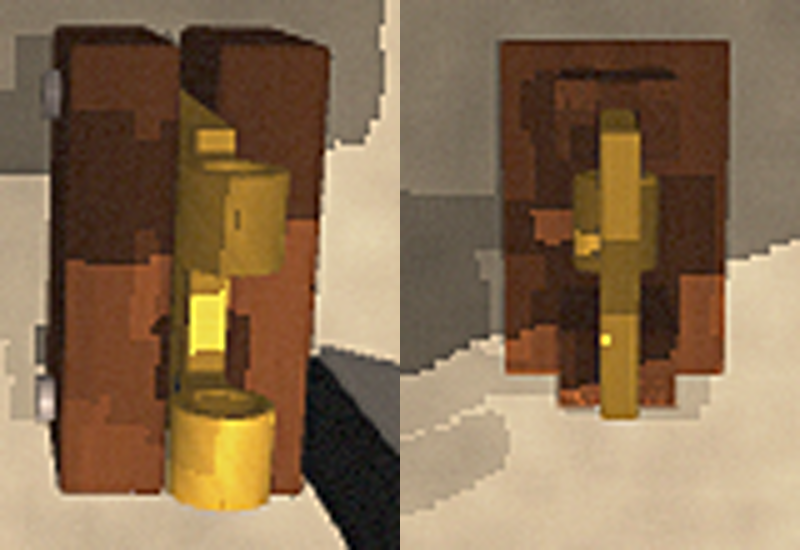

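Run:
```python
from h import *
from station import viewer
m=viewer.camera_model("wrist")
ang=lambda v:np.degrees(np.arctan2(v[1],v[0]))
P=np.load("pics/wl.npy");a,b=[onz(m,u,.11,P) for u in((264,156),(263.8,213.4))]
print("leaf",a,b,(a+b)/2,np.linalg.norm(a-b),ang(a-b))
# stand base as check: base corners at z~.02 
P=np.load("pics/wj.npy");f=lambda x,y:(265+x/5,145+y/5)
A,B=onz(m,f(235,172),.115,P),onz(m,f(224,403),.115,P);u=(A-B)/np.linalg.norm(A-B)
print("jamb",A,B,np.linalg.norm(A-B),ang(u),B+u*.0145)
# block top edges z=.07, corner pixels
c=[onz(m,f(*x),.07,P) for x in((62,40),(328,50),(300,492),(60,492))]
print(np.array(c),ang(c[0]-c[3]),ang(c[1]-c[2]),np.mean(c,0))
# cup from scene and side masks by z
```

```text
leaf [0.5611 0.3067 0.11  ] [0.5614 0.2471 0.11  ] [0.5613 0.2769 0.11  ] 0.059521661987581354 90.3244858275413
jamb [0.5407 0.0363 0.115 ] [ 0.542  -0.0124  0.115 ] 0.048665757665046085 91.56367881170235 [0.5416 0.0021 0.115 ]
[[ 0.5082  0.0579  0.07  ]
 [ 0.5689  0.0575  0.07  ]
 [ 0.5716 -0.0501  0.07  ]
 [ 0.5129 -0.0521  0.07  ]] 92.46258274586397 91.43220692183549 [0.5404 0.0033 0.07  ]
```

```bash
cat > go.py <<'E'
import sys
from h import *
from station import ctrl
x,y,z,yaw=map(float,sys.argv[1:5]);o=ctrl.get_obs();M=R.from_euler('xyz',o["eef_rot"]);T=R.from_euler('xyz',[np.pi,0,np.radians(yaw)])
print("shift mm",M.inv().apply(np.array([x,y,z])-o["ee_pos"])*1000,"turn deg",np.degrees((M.inv()*T).as_rotvec()),o["ee_pos"],o["force"],o["grip_width"],o["time_s"])
E
python3 go.py .5612 .2769 .087 90.3
```

```text
shift mm [  8.7648   8.9979 131.6368] turn deg [-0.7319 -0.6772 -0.1166] [0.5539 0.2666 0.2186] [-0.7671  0.6997 -0.0442] 0.0942377475472409 3.1167
```

>>> play_rows(commands=[{"dx": 0.005, "dy": 0.005, "dz": 0.015, "ax": -0.7, "ay": -0.7, "az": 0}, {"dx": 0.004, "dy": 0.004, "dz": 0.015, "ax": 0, "ay": 0, "az": 0}, {"dx": 0, "dy": 0, "dz": 0.015, "ax": 0, "ay": 0, "az": 0}, {"dx": 0, "dy": 0, "dz": 0.015, "ax": 0, "ay": 0, "az": 0}, {"dx": 0, "dy": 0, "dz": 0.01, "ax": 0, "ay": 0, "az": 0}])

```text
time_s: 3.53
ee_pos: [0.5635, 0.2725, 0.1462]
eef_rot: [3.141, -0.0, 1.572]
force: [-0.3, -0.1, -0.2]
grip_width: 0.0936
```

```bash
python3 go.py .5612 .2769 .087 90.3
```

```text
shift mm [ 4.3628 -2.3909 59.2104] turn deg [ 0.0519 -0.0012 -0.2119] [0.5635 0.2725 0.1462] [-0.3079 -0.0616 -0.2085] 0.09363894450049577 3.5333
```

>>> play_rows(commands=[{"dx": 0.004, "dy": -0.002, "dz": 0.015, "ax": 0, "ay": 0, "az": 0}, {"dx": 0, "dy": 0, "dz": 0.015, "ax": 0, "ay": 0, "az": 0}, {"dx": 0, "dy": 0, "dz": 0.015, "ax": 0, "ay": 0, "az": 0}, {"dx": 0, "dy": 0, "dz": 0.01, "ax": 0, "ay": 0, "az": 0}, {"dx": 0, "dy": 0, "dz": 0, "ax": 0, "ay": 0, "az": 0}])

```text
time_s: 3.95
ee_pos: [0.5605, 0.2721, 0.0847]
eef_rot: [-3.137, 0.001, 1.568]
force: [-1.0, -0.4, -0.4]
grip_width: 0.094
```

```bash
python3 go.py .5612 .2769 .087 90.3
```

```text
shift mm [ 4.8331  0.6891 -2.2675] turn deg [-0.2765  0.0712 -0.4447] [0.5605 0.2721 0.0847] [-1.0336 -0.4252 -0.4078] 0.09404390217822475 3.95
```

>>> play_rows(commands=[{"dx": 0.005, "dy": 0.001, "dz": -0.002, "ax": 0, "ay": 0, "az": -0.4}, {"dx": 0, "dy": 0, "dz": 0, "ax": 0, "ay": 0, "az": 0}, {"dx": 0, "dy": 0, "dz": 0, "ax": 0, "ay": 0, "az": 0}, {"dx": 0, "dy": 0, "dz": 0, "ax": 0, "ay": 0, "az": 0}, {"dx": 0, "dy": 0, "dz": 0, "ax": 0, "ay": 0, "az": 0}])

```text
time_s: 4.37
ee_pos: [0.5628, 0.2771, 0.0897]
eef_rot: [-3.139, -0.0, 1.575]
force: [-0.0, 0.0, -0.1]
grip_width: 0.094
```

```bash
python3 go.py .5612 .2769 .087 90.3
```

```text
shift mm [-0.2233 -1.6257  2.6746] turn deg [-0.1253 -0.0075 -0.0515] [0.5628 0.2771 0.0897] [-0.0252  0.0208 -0.149 ] 0.09401079322168801 4.3667
```

>>> play_rows(commands=[{"dx": 0, "dy": -0.001, "dz": 0.002, "ax": 0, "ay": 0, "az": 0}, {"dx": 0, "dy": 0, "dz": 0, "ax": 0, "ay": 0, "az": 0}, {"dx": 0, "dy": 0, "dz": 0, "ax": 0, "ay": 0, "az": 0}, {"dx": 0, "dy": 0, "dz": 0, "ax": 0, "ay": 0, "az": 0}, {"dx": 0, "dy": 0, "dz": 0, "ax": 0, "ay": 0, "az": 0}], claw=0, squeeze=25)

```text
time_s: 4.78
ee_pos: [0.562, 0.2774, 0.0887]
eef_rot: [-3.141, -0.001, 1.575]
force: [0.5, 0.1, 0.0]
grip_width: 0.064
```

>>> play_rows(commands=[{"dx": 0, "dy": 0, "dz": 0, "ax": 0, "ay": 0, "az": 0}, {"dx": 0, "dy": 0, "dz": 0, "ax": 0, "ay": 0, "az": 0}, {"dx": 0, "dy": 0, "dz": 0, "ax": 0, "ay": 0, "az": 0}, {"dx": 0, "dy": 0, "dz": 0, "ax": 0, "ay": 0, "az": 0}, {"dx": 0, "dy": 0, "dz": 0, "ax": 0, "ay": 0, "az": 0}])

```text
time_s: 5.2
ee_pos: [0.562, 0.2773, 0.0886]
eef_rot: [-3.141, -0.001, 1.575]
force: [0.3, -0.3, 0.7]
grip_width: 0.031
```

```bash
python3 go.py .5612 .2769 .087 90.3
```

```text
shift mm [-0.4141 -0.8444  1.6314] turn deg [-0.0339 -0.0466 -0.0451] [0.562  0.2773 0.0886] [ 0.3432 -0.2869  0.6923] 0.031049350871057767 5.2
```

Well centred; I wait for the fingers to close.

>>> play_rows(commands=[{"dx": 0, "dy": 0, "dz": 0, "ax": 0, "ay": 0, "az": 0}, {"dx": 0, "dy": 0, "dz": 0, "ax": 0, "ay": 0, "az": 0}, {"dx": 0, "dy": 0, "dz": 0, "ax": 0, "ay": 0, "az": 0}, {"dx": 0, "dy": 0, "dz": 0, "ax": 0, "ay": 0, "az": 0}, {"dx": 0, "dy": 0, "dz": 0, "ax": 0, "ay": 0, "az": 0}])

```text
time_s: 5.62
ee_pos: [0.5619, 0.2773, 0.0886]
eef_rot: [-3.141, -0.001, 1.575]
force: [0.1, -0.3, 0.2]
grip_width: 0.0079
```

>>> play_rows(commands=[{"dx": 0, "dy": 0, "dz": 0, "ax": 0, "ay": 0, "az": 0}, {"dx": 0, "dy": 0, "dz": 0, "ax": 0, "ay": 0, "az": 0}, {"dx": 0, "dy": 0, "dz": 0, "ax": 0, "ay": 0, "az": 0}, {"dx": 0, "dy": 0, "dz": 0, "ax": 0, "ay": 0, "az": 0}, {"dx": 0, "dy": 0, "dz": 0, "ax": 0, "ay": 0, "az": 0}])

```text
time_s: 6.03
ee_pos: [0.562, 0.2773, 0.0886]
eef_rot: [-3.141, -0.001, 1.575]
force: [-0.8, 0.4, -0.0]
grip_width: 0.0079
```

>>> play_rows(commands=[{"dx": 0, "dy": 0, "dz": -0.005, "ax": 0, "ay": 0, "az": 0}, {"dx": 0, "dy": 0, "dz": -0.005, "ax": 0, "ay": 0, "az": 0}, {"dx": 0, "dy": 0, "dz": -0.005, "ax": 0, "ay": 0, "az": 0}, {"dx": 0, "dy": 0, "dz": -0.005, "ax": 0, "ay": 0, "az": 0}, {"dx": 0, "dy": 0, "dz": -0.005, "ax": 0, "ay": 0, "az": 0}])

```text
time_s: 6.45
ee_pos: [0.5613, 0.277, 0.1144]
eef_rot: [-3.138, 0.0, 1.575]
force: [-0.2, 1.0, -1.9]
grip_width: 0.0079
```

>>> play_rows(commands=[{"dx": 0, "dy": 0, "dz": -0.012, "ax": 0, "ay": 0, "az": 0}, {"dx": 0, "dy": 0, "dz": -0.015, "ax": 0, "ay": 0, "az": 0}, {"dx": 0, "dy": 0, "dz": -0.025, "ax": 0, "ay": 0, "az": 0}, {"dx": 0, "dy": 0, "dz": -0.03, "ax": 0, "ay": 0, "az": 0}, {"dx": 0, "dy": 0, "dz": -0.03, "ax": 0, "ay": 0, "az": 0}])

```text
time_s: 6.87
ee_pos: [0.5597, 0.2761, 0.2291]
eef_rot: [-3.13, 0.004, 1.575]
force: [-0.9, 0.2, -2.2]
grip_width: 0.0075
```

```bash
python3 go.py .553 -.25 .235 90.3
python3 - <<'E'
from h import *
from station import viewer
# cup rim: bright ellipse in first pictures; report mask extents for cup
for n,(x,y,w,h) in dict(scene=(100,145,50,50),side=(235,125,50,45)).items():
    im=cv2.imread(f"pics/{n}0.png")[y:y+h,x:x+w]
    cv2.imwrite(f"pics/c_{n}.png",cv2.resize(im,(400,360),interpolation=cv2.INTER_CUBIC))
cv2.imwrite("pics/v6.png",np.hstack([cv2.imread("pics/c_scene.png"),cv2.imread("pics/c_side.png")]))
E
```

```text
shift mm [-526.1071   -9.0249   -3.8811] turn deg [-0.6529  0.2134 -0.0491] [0.5597 0.2761 0.2291] [-0.8538  0.1946 -2.2389] 0.007506273089946162 6.8667
```

View pics/v6.png

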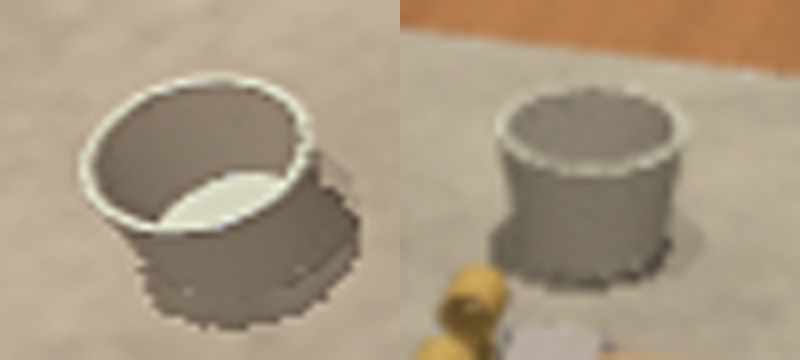

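>>> play_rows(commands=[{"dx": -0.02, "dy": 0, "dz": 0, "ax": -0.6, "ay": 0.2, "az": 0}, {"dx": -0.03, "dy": 0, "dz": 0, "ax": 0, "ay": 0, "az": 0}, {"dx": -0.035, "dy": 0, "dz": 0, "ax": 0, "ay": 0, "az": 0}, {"dx": -0.035, "dy": 0, "dz": 0, "ax": 0, "ay": 0, "az": 0}, {"dx": -0.035, "dy": 0, "dz": 0, "ax": 0, "ay": 0, "az": 0}])

```text
time_s: 7.28
ee_pos: [0.5614, 0.1226, 0.2427]
eef_rot: [3.126, -0.006, 1.584]
force: [0.8, -0.1, -2.3]
grip_width: 0.0081
```

>>> play_rows(commands=[{"dx": -0.035, "dy": 0, "dz": 0, "ax": 0, "ay": 0, "az": 0}, {"dx": -0.035, "dy": 0, "dz": 0, "ax": 0, "ay": 0, "az": 0}, {"dx": -0.035, "dy": 0, "dz": 0, "ax": 0, "ay": 0, "az": 0}, {"dx": -0.035, "dy": 0, "dz": 0, "ax": 0, "ay": 0, "az": 0}, {"dx": -0.035, "dy": 0, "dz": 0, "ax": 0, "ay": 0, "az": 0}])

```text
time_s: 7.7
ee_pos: [0.5621, -0.0606, 0.2482]
eef_rot: [3.12, -0.006, 1.585]
force: [0.8, -0.6, -1.9]
grip_width: 0.008
```

>>> play_rows(commands=[{"dx": -0.035, "dy": 0, "dz": 0, "ax": 0, "ay": 0, "az": 0}, {"dx": -0.035, "dy": 0, "dz": 0, "ax": 0, "ay": 0, "az": 0}, {"dx": -0.035, "dy": 0, "dz": 0, "ax": 0, "ay": 0, "az": 0}, {"dx": -0.035, "dy": 0, "dz": 0, "ax": 0, "ay": 0, "az": 0}, {"dx": -0.02, "dy": 0, "dz": 0, "ax": 0, "ay": 0, "az": 0}])

```text
time_s: 8.12
ee_pos: [0.5623, -0.2311, 0.2536]
eef_rot: [3.115, -0.004, 1.584]
force: [-0.8, -1.0, -2.2]
grip_width: 0.0077
```

```bash
python3 - <<'E'
from h import *
from station import viewer
S=viewer.camera_model("scene");D=viewer.camera_model("side")
print(onz(S,(124.6,166.4),.065),onz(D,(259,143.3),.065),tri(ray(S,(124.6,166.4)),ray(D,(259,143.3))))
E
python3 go.py .553 -.25 .235 90.3; python3 snap.py wc
```

```text
[ 0.5565 -0.2531  0.065 ] [ 0.5504 -0.2367  0.065 ] (array([ 0.5537, -0.2574,  0.056 ]), np.float64(0.0050096050476458615))
shift mm [-18.8688 -10.0467  18.2956] turn deg [ 1.5115 -0.2081  0.433 ] [ 0.5623 -0.2311  0.2536] [-0.8087 -0.9897 -2.1585] 0.0076572002553802546 8.1167
[ 0.5623 -0.2311  0.2536] [ 3.1152 -0.0035  1.5836] 8.1167
```

View pics/wc.png

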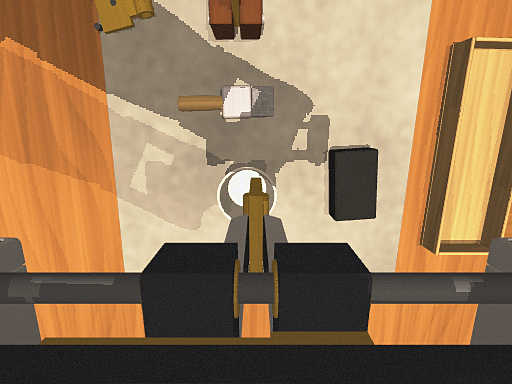

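The wrist picture shows the held leaf upright at (256,190) and the cup behind it. The cup rim spans columns 217 to 277 and its top is at row 168, so its centre is near (247,197).

Run:
```python
from h import *
from station import viewer
m=viewer.camera_model("wrist");P=np.load("pics/wc.npy")
for u in((247,168),(217.5,195),(276.5,195),(247,197)): print(onz(m,u,.065,P))
im=cv2.imread("pics/wc.png");print(im[190:205:7,212:224].tolist()) if 0 else None
```

```text
[ 0.5562 -0.2169  0.065 ]
[ 0.5176 -0.2529  0.065 ]
[ 0.5953 -0.2524  0.065 ]
[ 0.5563 -0.2554  0.065 ]
```

The cup centre is about (0.5565, -0.255), and the wrist and scene views agree to 3 mm. The side-view ray is 17 mm off in y, since that view is coarse and oblique, so I drop it.

>>> play_rows(commands=[{"dx": -0.012, "dy": -0.003, "dz": 0.01, "ax": 1.5, "ay": -0.2, "az": 0.4}, {"dx": -0.012, "dy": -0.003, "dz": 0.01, "ax": 0, "ay": 0, "az": 0}, {"dx": 0, "dy": 0, "dz": 0.01, "ax": 0, "ay": 0, "az": 0}, {"dx": 0, "dy": 0, "dz": 0.01, "ax": 0, "ay": 0, "az": 0}, {"dx": 0, "dy": 0, "dz": 0, "ax": 0, "ay": 0, "az": 0}])

```text
time_s: 8.58
ee_pos: [0.5557, -0.2604, 0.214]
eef_rot: [3.138, 0.001, 1.572]
force: [-0.8, -0.2, -2.0]
grip_width: 0.0073
```

```bash
python3 go.py .5565 -.2548 .107 90.3
```

```text
shift mm [  5.7577   0.3862 107.0261] turn deg [ 0.1998  0.0829 -0.2553] [ 0.5557 -0.2604  0.214 ] [-0.7839 -0.1893 -1.9844] 0.007309799896059472 8.5833
```

>>> play_rows(commands=[{"dx": 0.005, "dy": 0.001, "dz": 0.015, "ax": 0, "ay": 0, "az": 0}, {"dx": 0, "dy": 0, "dz": 0.015, "ax": 0, "ay": 0, "az": 0}, {"dx": 0, "dy": 0, "dz": 0.015, "ax": 0, "ay": 0, "az": 0}, {"dx": 0, "dy": 0, "dz": 0.01, "ax": 0, "ay": 0, "az": 0}, {"dx": 0, "dy": 0, "dz": 0, "ax": 0, "ay": 0, "az": 0}])

```text
time_s: 9.0
ee_pos: [0.5581, -0.2511, 0.1582]
eef_rot: [3.135, 0.001, 1.576]
force: [0.6, -0.6, -2.0]
grip_width: 0.0079
```

```bash
python3 go.py .5565 -.2548 .107 90.3
```

```text
shift mm [-3.5958 -1.9512 51.1847] turn deg [ 0.3911  0.0711 -0.0046] [ 0.5581 -0.2511  0.1582] [ 0.5717 -0.5899 -1.9837] 0.007920955856522843 9.0
```

>>> play_rows(commands=[{"dx": -0.002, "dy": -0.001, "dz": 0.01, "ax": 0.3, "ay": 0, "az": 0}, {"dx": -0.001, "dy": -0.001, "dz": 0.012, "ax": 0, "ay": 0, "az": 0}, {"dx": 0, "dy": 0, "dz": 0.012, "ax": 0, "ay": 0, "az": 0}, {"dx": 0, "dy": 0, "dz": 0.012, "ax": 0, "ay": 0, "az": 0}, {"dx": 0, "dy": 0, "dz": 0.004, "ax": 0, "ay": 0, "az": 0}])

```text
time_s: 9.42
ee_pos: [0.5573, -0.254, 0.1066]
eef_rot: [3.137, 0.003, 1.577]
force: [0.3, 0.3, -2.7]
grip_width: 0.0078
```

>>> play_rows(commands=[{"dx": 0, "dy": 0, "dz": 0, "ax": 0, "ay": 0, "az": 0}, {"dx": 0, "dy": 0, "dz": 0, "ax": 0, "ay": 0, "az": 0}, {"dx": 0, "dy": 0, "dz": 0, "ax": 0, "ay": 0, "az": 0}, {"dx": 0, "dy": 0, "dz": 0, "ax": 0, "ay": 0, "az": 0}, {"dx": 0, "dy": 0, "dz": 0, "ax": 0, "ay": 0, "az": 0}])

```text
time_s: 9.83
ee_pos: [0.5573, -0.2542, 0.1062]
eef_rot: [3.137, 0.003, 1.577]
force: [-0.2, -0.0, -2.0]
grip_width: 0.0079
```

```bash
python3 go.py .5565 -.2548 .107 90.3;python3 - <<'E'
from h import *
from station import viewer
a=viewer.camera("scene")[135:215,85:185,::-1];b=viewer.camera("side")[95:175,210:310,::-1]
cv2.imwrite("pics/v8.png",cv2.resize(np.hstack([a,b]),(800,320),interpolation=cv2.INTER_CUBIC))
E
```

```text
shift mm [-0.5632 -0.8193 -0.7656] turn deg [0.2692 0.1608 0.0541] [ 0.5573 -0.2542  0.1062] [-0.1521 -0.0272 -1.9742] 0.007920370397159369 9.8333
```

View pics/v8.png

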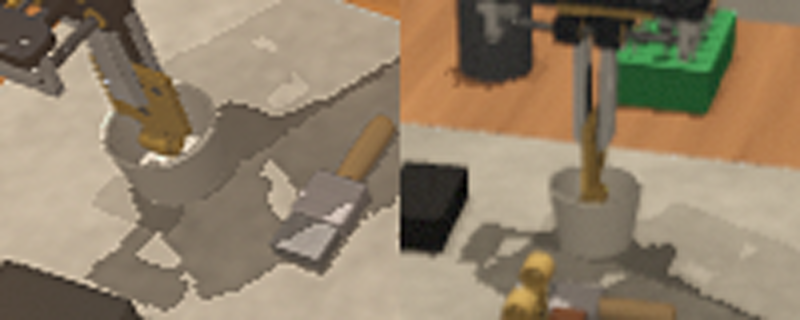

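The barrel is inside the cup, about 15 mm under the rim at (165,145) in the left half of the view. The cup is untouched: the force equals the leaf's weight only. Now I lift.

>>> play_rows(commands=[{"dx": 0, "dy": 0, "dz": -0.012, "ax": 0, "ay": 0, "az": 0}, {"dx": 0, "dy": 0, "dz": -0.015, "ax": 0, "ay": 0, "az": 0}, {"dx": 0, "dy": 0, "dz": -0.02, "ax": 0, "ay": 0, "az": 0}, {"dx": 0, "dy": 0, "dz": -0.025, "ax": 0, "ay": 0, "az": 0}, {"dx": 0, "dy": 0, "dz": -0.03, "ax": 0, "ay": 0, "az": 0}])

```text
time_s: 10.35
ee_pos: [0.5548, -0.2529, 0.2095]
eef_rot: [-3.138, -0.002, 1.577]
force: [1.3, -0.2, -2.6]
grip_width: 0.0078
```

>>> play_rows(commands=[{"dx": 0, "dy": 0, "dz": -0.025, "ax": 0, "ay": 0, "az": 0}, {"dx": 0.02, "dy": 0, "dz": 0, "ax": 0, "ay": 0, "az": 0}, {"dx": 0.03, "dy": 0, "dz": 0, "ax": 0, "ay": 0, "az": 0}, {"dx": 0.03, "dy": 0, "dz": 0, "ax": 0, "ay": 0, "az": 0}, {"dx": 0.03, "dy": 0, "dz": 0, "ax": 0, "ay": 0, "az": 0}])

```text
time_s: 10.77
ee_pos: [0.5551, -0.1451, 0.2495]
eef_rot: [3.13, 0.006, 1.57]
force: [0.3, 0.4, -2.7]
grip_width: 0.0077
```

>>> play_rows(commands=[{"dx": 0.03, "dy": 0, "dz": 0, "ax": 0, "ay": 0, "az": 0}, {"dx": 0.03, "dy": 0, "dz": 0, "ax": 0, "ay": 0, "az": 0}, {"dx": 0.03, "dy": 0, "dz": 0, "ax": 0, "ay": 0, "az": 0}, {"dx": 0.02, "dy": 0, "dz": 0, "ax": 0, "ay": 0, "az": 0}, {"dx": 0, "dy": 0, "dz": 0, "ax": 0, "ay": 0, "az": 0}])

```text
time_s: 11.18
ee_pos: [0.5541, -0.0255, 0.256]
eef_rot: [3.123, 0.007, 1.573]
force: [-0.3, -0.5, -2.7]
grip_width: 0.0078
```

```bash
python3 go.py .5412 .003 .195 92
```

```text
shift mm [ 28.9202 -13.9938  60.5631] turn deg [ 1.074   0.3915 -1.8834] [ 0.5541 -0.0255  0.256 ] [-0.3254 -0.5484 -2.7126] 0.007772345419539184 11.1833
```

>>> play_rows(commands=[{"dx": -0.01, "dy": -0.007, "dz": 0.008, "ax": 1.1, "ay": 0.4, "az": -1.9}, {"dx": -0.01, "dy": -0.006, "dz": 0.01, "ax": 0, "ay": 0, "az": 0}, {"dx": 0, "dy": 0, "dz": 0.01, "ax": 0, "ay": 0, "az": 0}, {"dx": 0, "dy": 0, "dz": 0, "ax": 0, "ay": 0, "az": 0}, {"dx": 0, "dy": 0, "dz": 0, "ax": 0, "ay": 0, "az": 0}])

```text
time_s: 11.6
ee_pos: [0.5419, -0.0459, 0.2318]
eef_rot: [3.137, 0.001, 1.61]
force: [0.2, 0.0, -2.3]
grip_width: 0.0078
```

```bash
python3 snap.py wg; python3 go.py .5412 .003 .195 92; python3 -c "
from h import *
cv2.imwrite('pics/v9.png',cv2.resize(cv2.imread('pics/wg.png')[100:250,190:330],(560,600),interpolation=cv2.INTER_CUBIC))"
```

```text
[ 0.5419 -0.0459  0.2318] [3.1368 0.0007 1.6099] 11.6
shift mm [48.8109  1.0247 36.6941] turn deg [0.2659 0.0429 0.2486] [ 0.5419 -0.0458  0.2317] [-0.3175  0.494  -2.0898] 0.007775021288768368 11.65
```

View pics/v9.png

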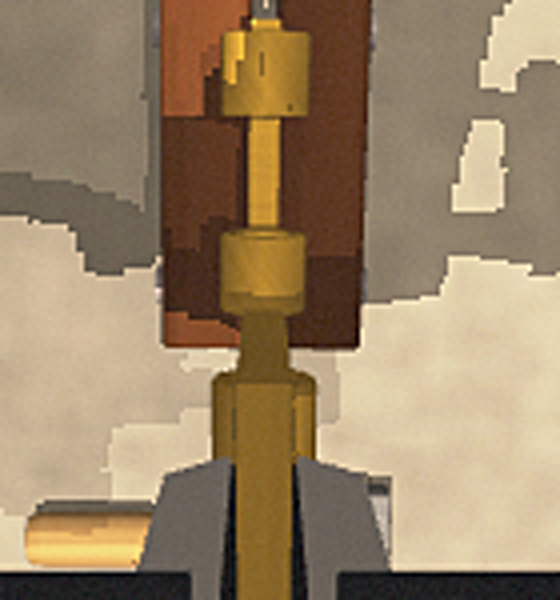

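The view looks straight down. The fixed barrels are centred at columns 265 and 262 of the crop, with the gap from row 117 to row 232. The held barrel is centred at column 264.

Run:
```python
from h import *
from station import viewer
m=viewer.camera_model("wrist");P=np.load("pics/wg.npy");f=lambda x,y:(190+x/4,100+y/4)
print("cam",P[:3,3])
a,b=onz(m,f(265,117),.118,P),onz(m,f(262.5,232),.115,P);print("gap",a,b,np.linalg.norm((a-b)[:2]),(a+b)/2,np.degrees(np.arctan2(*(a-b)[1::-1])))
for u in((265.5,75),(262,275)): print(onz(m,f(*u),.12,P))
for u in((212,395),(316,395),(264,395)): print("held",onz(m,f(*u),.1752,P))
```

```text
cam [0.5384 0.0209 0.4041]
gap [0.5407 0.0173 0.118 ] [ 0.5412 -0.0115  0.115 ] 0.028762017253470402 [0.541  0.0029 0.1165] 90.98667228805446
[0.5404 0.0273 0.12  ]
[ 0.5414 -0.0218  0.12  ]
held [ 0.5313 -0.0392  0.1752]
held [ 0.5531 -0.0384  0.1752]
held [ 0.5422 -0.0388  0.1752]
```

>>> play_rows(commands=[{"dx": 0.012, "dy": 0, "dz": 0.004, "ax": 0.3, "ay": 0, "az": 0.4}, {"dx": 0.012, "dy": 0, "dz": 0.006, "ax": 0, "ay": 0, "az": 0}, {"dx": 0.012, "dy": 0, "dz": 0.006, "ax": 0, "ay": 0, "az": 0}, {"dx": 0.008, "dy": 0, "dz": 0.004, "ax": 0, "ay": 0, "az": 0}, {"dx": 0, "dy": 0, "dz": 0, "ax": 0, "ay": 0, "az": 0}])

```text
time_s: 12.07
ee_pos: [0.5414, 0.0013, 0.212]
eef_rot: [3.14, 0.001, 1.602]
force: [-0.9, 0.0, -2.1]
grip_width: 0.0078
```

```bash
python3 go.py .5408 .0033 .1716 91.5
```

```text
shift mm [ 2.0241 -0.6205 40.3575] turn deg [0.1105 0.058  0.2939] [0.5414 0.0013 0.212 ] [-0.8835  0.0102 -2.0962] 0.00783934504126885 12.0667
```

>>> play_rows(commands=[{"dx": 0.002, "dy": -0.001, "dz": 0.004, "ax": 0, "ay": 0, "az": 0.2}, {"dx": 0, "dy": 0, "dz": 0.004, "ax": 0, "ay": 0, "az": 0}, {"dx": 0, "dy": 0, "dz": 0.004, "ax": 0, "ay": 0, "az": 0}, {"dx": 0, "dy": 0, "dz": 0, "ax": 0, "ay": 0, "az": 0}, {"dx": 0, "dy": 0, "dz": 0, "ax": 0, "ay": 0, "az": 0}])

```text
time_s: 12.48
ee_pos: [0.5403, 0.0037, 0.1987]
eef_rot: [3.14, 0.001, 1.6]
force: [0.6, -0.2, -2.9]
grip_width: 0.008
```

```bash
python3 go.py .5408 .0033 .1716 91.5
```

```text
shift mm [-0.3678  0.4043 27.1161] turn deg [0.1145 0.0759 0.1587] [0.5403 0.0037 0.1987] [ 0.5937 -0.222  -2.9073] 0.007986559983306732 12.4833
```

Aligned to within 0.5 mm, so I go down gently.

>>> play_rows(commands=[{"dx": 0, "dy": 0, "dz": 0.003, "ax": 0, "ay": 0, "az": 0}, {"dx": 0, "dy": 0, "dz": 0.003, "ax": 0, "ay": 0, "az": 0}, {"dx": 0, "dy": 0, "dz": 0.003, "ax": 0, "ay": 0, "az": 0}, {"dx": 0, "dy": 0, "dz": 0.003, "ax": 0, "ay": 0, "az": 0}, {"dx": 0, "dy": 0, "dz": 0, "ax": 0, "ay": 0, "az": 0}])

```text
time_s: 12.9
ee_pos: [0.5405, 0.0028, 0.1857]
eef_rot: [3.139, 0.001, 1.598]
force: [-0.7, -0.4, -2.3]
grip_width: 0.008
```

```bash
python3 go.py .5408 .0033 .1716 91.5
```

```text
shift mm [ 0.5603  0.2415 14.1078] turn deg [0.1444 0.0839 0.0846] [0.5405 0.0028 0.1857] [-0.7038 -0.4095 -2.3384] 0.008019147371956418 12.9
```

>>> play_rows(commands=[{"dx": 0.0005, "dy": 0, "dz": 0.003, "ax": 0, "ay": 0, "az": 0}, {"dx": 0, "dy": 0, "dz": 0.003, "ax": 0, "ay": 0, "az": 0}, {"dx": 0, "dy": 0, "dz": 0.003, "ax": 0, "ay": 0, "az": 0}, {"dx": 0, "dy": 0, "dz": 0.003, "ax": 0, "ay": 0, "az": 0}, {"dx": 0, "dy": 0, "dz": 0.001, "ax": 0, "ay": 0, "az": 0}])

```text
time_s: 13.32
ee_pos: [0.5406, 0.0033, 0.1715]
eef_rot: [3.139, 0.002, 1.598]
force: [-0.3, 0.6, -1.9]
grip_width: 0.0078
```

>>> play_rows(commands=[{"dx": 0, "dy": 0, "dz": 0, "ax": 0, "ay": 0, "az": 0}, {"dx": 0, "dy": 0, "dz": 0, "ax": 0, "ay": 0, "az": 0}, {"dx": 0, "dy": 0, "dz": 0, "ax": 0, "ay": 0, "az": 0}, {"dx": 0, "dy": 0, "dz": 0, "ax": 0, "ay": 0, "az": 0}, {"dx": 0, "dy": 0, "dz": 0, "ax": 0, "ay": 0, "az": 0}])

```text
time_s: 13.73
ee_pos: [0.5407, 0.0033, 0.1713]
eef_rot: [3.139, 0.001, 1.598]
force: [-0.1, 0.3, -2.8]
grip_width: 0.0078
```

```bash
python3 go.py .5408 .0033 .1716 91.5; python3 snap.py wf
python3 - <<'E'
from h import *
from station import viewer
a=viewer.camera("scene")[155:215,170:250,::-1];b=viewer.camera("side")[145:205,205:285,::-1]
w=cv2.imread("pics/wf.png")[100:280,190:330]
z=lambda i,s:cv2.resize(i,s,interpolation=cv2.INTER_CUBIC)
cv2.imwrite("pics/v10.png",np.hstack([np.vstack([z(a,(384,288)),z(b,(384,288))]),z(w,(416,576))]))
E
```

```text
shift mm [ 0.0046  0.1501 -0.2619] turn deg [0.1512 0.0841 0.0858] [0.5407 0.0033 0.1713] [-0.1489  0.3107 -2.7533] 0.007759115544840833 13.7333
[0.5407 0.0033 0.1713] [3.139  0.0015 1.5985] 13.7333
```

View pics/v10.png

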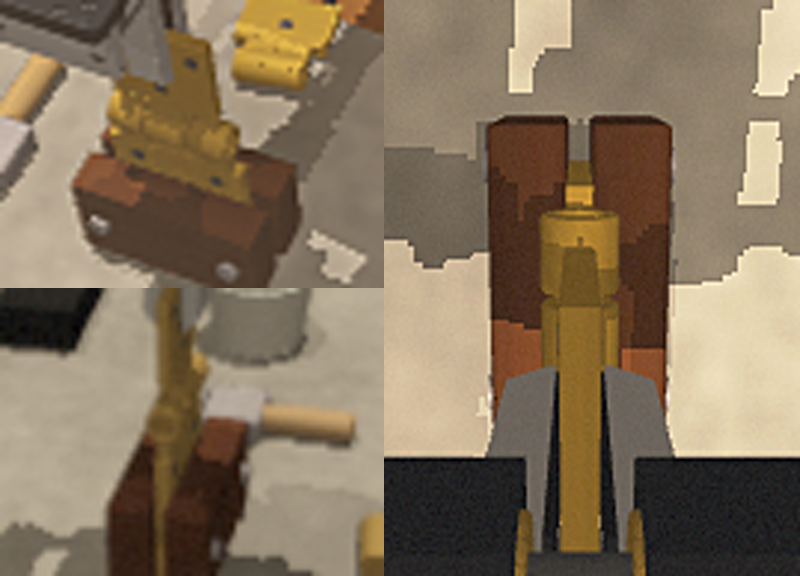

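The loose barrel sits in line between the fixed barrels, shown around (170,125) in the scene crop and with matching sides at columns 541 to 619 in the wrist view. The pose is within 0.3 mm of target and the force equals the leaf's weight only, so I hand in.

```bash
python3 -c "
from station import workorder,ctrl
print(workorder.hand_in());o=ctrl.get_obs();print(o['ee_pos'],o['force'],o['grip_width'])"
```

```text
the job is handed in; nothing more can be done
None
the job is handed in; nothing more can be done
```

The job is handed in. I drew the brass leaf from its stand and dipped its barrel in the flux cup, with the hole axis about 15 mm under the rim. I then lifted it clear and lowered it between the jamb's barrels, where the gripper still holds it. No verdict was reported.

- **Position:** at 13.7 s, just before hand-in, the TCP was within 0.3 mm and 0.2° of my target. The target itself rests on the measured jamb position, good to about 1–2 mm.
- **Gap size check:** I measured the gap at 28.8 mm against the 29 mm given.
- **Force and grip:** the force on the tool showed only the leaf's weight (2–3 N), so the leaf is not pressing on the jamb. The fingers were set to 25 N on the 7.8 mm plate.
- **Pictures:** the last views show the three barrels in line. In the dip view the cup stood undisturbed.
- **Disagreement:** in finding the cup, the side-view ray was about 17 mm off the scene and wrist estimates in y. I set it aside, and the dip went in without contact.
- **Not checked:** after hand-in no further state could be read. I did not measure the bystanders again.

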